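# Set the zero of a carving turntable

### The arm

A 6-joint arm with a two-finger parallel gripper is mounted at the origin on the work surface. World frame = base frame: x ahead of the robot, y to its left, z up, the work surface at z = 0. Lengths are in m, angles in rad, forces in N, time in s.
With the tool pointing down it reaches from about 0.25 to 0.775 m from the base axis. Payload 4 kg.
Tool frame: the origin (TCP) lies midway between the tips of the shut fingers; the grasp point (between the pads) lies 19 mm behind it (robot.tcp_to_grasp is the distance from the TCP to the grasp point, in m); x points along the fingers, y is the direction in which the jaws open and shut, and the axes are right-handed (so a half turn about x gives the same grasp; the last joint's range is limited). The gripper opens to 94 mm and grips with 3 to 60 N. Pads are 16 mm wide; open, the fingers measure 119 mm over their backs; the gripper's body (75 mm by 177 mm) begins 78 mm behind the grasp point.
Start: joints at [-1.39, 0.087, 1.371, -0, 1.684, -0.103], TCP at [0.154, -0.528, 0.206] pointing down, gripper open.
Joint ranges: [-3.1, 3.1], [-0.76, 2.03], [0.27, 2.55], [-1.08, 4.22], [0.17, 2.65], [-2.57, 2.57]. Speed limits (rad/s): [2.79, 2.79, 3.14, 3.14, 3.14, 3.14].

### API

Orientations are given as [roll, pitch, yaw] about the fixed x, y, z axes, in that order (R = Rz(yaw) Ry(pitch) Rx(roll)).
In Python, from bench import robot gives the robot as it stands.
- The arm moves only by the tool send_rows, never from a script. Its argument "increments" is a list of rows, each a list of 5 numbers: the opening, from -1 (shut) to 1 (fully open), so that 0 is half open, then the shift along the tool's x, y, z in m, then the turn about the tool's x in rad. In form: [[hand, tx, ty, tz, roll], ...]. A call has 1 to 5 rows; each row is the pose to reach, as a shift and turn from the pose commanded when the call began, along the tool's axes at that moment; what a row does not reach only later rows make up. A row lasts 1/12 s, in which the tool goes at most 41.7 mm and 7.16 degrees, less where a joint would pass 70% of its speed; a pose out of reach is approached as far as the arm can. A call with a gripper value outside its range is refused whole. The fingers move at their own pace and stop on an object; the grip force is fixed at half the most. Time passes only in rows, so rows that repeat a pose let the fingers close. It gives the time, the measured TCP pose, the force and the opening at its end, in the units of the state.
- robot.get_obs(): the state, without advancing time (a new reading comes with each control period).
- robot.snapshot(name): name is "scene" or "top" or "wrist"; returns a dict with "image" (384x512x3 uint8, red, green, blue), "intrinsics" (3x3 intrinsics, pixels), "world_from_camera" (4x4, takes a point from camera to world coordinates). Camera axes: x right, y down, z forward; pixel columns grow to the right and rows downward; lengths in m; the calibration is good to about 2 mm. A picture is of the moment at which its call begins. There is no depth.
- robot.close_job(): hands the job in, once; it reports no verdict.
The state is a dict: "time": time; "joint_positions": joint angles; "qvel": joint speeds; "joint_torque": joint torques, N m; "tool_pos": TCP position; "ee_rot": TCP orientation; "wrist_force": force on the tool from outside, world axes, zero at the start; "wrist_torque": the same for the moment, N m; "width": finger opening in m.
Only numpy, scipy, OpenCV 4.12 (cv2) and the standard library are available. Lean on these libraries where they do the work, as an engineer would, in place of code of your own. Each camera call takes 0.05 s, during which the arm holds its last target.

### The job

Set the zero of the carving turntable on its readout console. Working one key at a time and letting each spring back before you go on: press the bar-shaped key, then the square key; then turn the wooden blank on the faceplate until its notched end points straight at the steel pointer, and let go of it; then press the round key and last the bar-shaped key once more. Press each key fully in, never press the cross-shaped key, and leave the gouges and the mallet where they lie.

Things in the scene. Friction and masses are not known exactly. Their poses are not given: they have to be found in the camera images.
- turntable: fixed foot of the rotary carving table, dark round casting, 200 mm across at the bench, up to 45 mm high; origin on its vertical turning axis, at the bench top; z up; the steel pointer stands on its -x side. Its place and yaw vary, and it may stand left or right of the console
- pointer (a point): inner tip of the steel pointer, 16 mm wide, fixed on the foot 84 mm from the turning axis on the foot's -x side, top face 64 mm above the bench; axes as the foot's
- faceplate (a joint): angle of the aluminium faceplate (160 mm across, top 60 mm above the bench) with the wooden blank fixed on it, about the foot's z axis: 0 = notch points straight at the pointer, positive = turned anticlockwise seen from above; starts between 0.5 and 1.3 rad; it has no spring, turns against a steady friction of about 0.12 N m and stays where it is left
- blank_top (a point): centre of the top face of the blank, on the turning axis, 120 mm above the bench. Plain pale wood block standing on the faceplate: 46 mm wide (its y), 60 mm tall, from x = -52 mm (the flat end, with the notch) to x = +55 mm (the end rounded to a half circle). Axes turn with the blank, z up: the notch is on -x; flat parallel sides for gripping at y = -23 and +23 mm, from x = -52 to +32 mm
- notch (a point): middle of the mouth of the notch, at the top of the blank, 52 mm from the turning axis; the notch is a slot 18 mm wide and 24 mm deep cut down the full height of the blank's flat end; axes as the blank's
- console: fixed grey readout console: key field 136 x 136 mm, top 30 mm above the bench, and beyond it on +x a 45 mm deep strip with a blank dark display, 36 mm high. Origin under the centre of the key field, at the bench; z up. The four keys stand on it in a 2 by 2 square, 60 mm apart (at x, y = -30 or +30 mm); which key is in which place varies
- key_bar (a joint): bar-shaped key, first and last to press: 14 mm (x) by 40 mm (y) bar. White plastic cap on a 46 mm square black tile on the console. Value: how far it is pushed in, 0 = up, 0.006 m = fully in; spring, about 1.2 N to start moving and 4 N fully in, springs back up when let go
- key_bar_top (a point): centre of the top face of the bar-shaped key's cap (moves down with the cap); 50 mm above the bench and 12 mm above its tile when up; z up, x and y as the console's
- key_square (a joint): square key, second to press: 27 mm square. White plastic cap on a 46 mm square black tile on the console. Value: how far it is pushed in, 0 = up, 0.006 m = fully in; spring, about 1.2 N to start moving and 4 N fully in, springs back up when let go
- key_square_top (a point): centre of the top face of the square key's cap (moves down with the cap); 50 mm above the bench and 12 mm above its tile when up; z up, x and y as the console's
- key_round (a joint): round key, to press after the blank is turned: 32 mm round disc. White plastic cap on a 46 mm square black tile on the console. Value: how far it is pushed in, 0 = up, 0.006 m = fully in; spring, about 1.2 N to start moving and 4 N fully in, springs back up when let go
- key_round_top (a point): centre of the top face of the round key's cap (moves down with the cap); 50 mm above the bench and 12 mm above its tile when up; z up, x and y as the console's
- key_cross (a joint): cross-shaped key, not to be pressed: plus sign with two arms 38 by 12 mm. White plastic cap on a 46 mm square black tile on the console. Value: how far it is pushed in, 0 = up, 0.006 m = fully in; spring, about 1.2 N to start moving and 4 N fully in, springs back up when let go
- key_cross_top (a point): centre of the top face of the cross-shaped key's cap (moves down with the cap); 50 mm above the bench and 12 mm above its tile when up; z up, x and y as the console's
- gouge_long: loose bystander: carving gouge with wooden handle, 250 mm long, 25 mm high; origin on the bench under the ferrule where handle meets blade; blade to its +x (110 mm), handle to -x (140 mm)
- gouge_short: loose bystander: carving gouge with wooden handle, 200 mm long, 25 mm high; origin on the bench under the ferrule; blade to its +x (80 mm), handle to -x (120 mm)
- mallet: loose bystander: round dark wooden carver's mallet lying down, 215 mm long, head 90 mm thick; origin on the bench, 80 mm from the head's end; handle to its +x
Not all that is in view belongs to the job. What is shaped like the turntable but purple or red is not meant.

How it is judged:
On the way, in this order (a step that is already met when the one before it is completed fails the run):
1. the bar-shaped key is pressed in, the others up (value of joint key_bar above 0.0045 m and value of joint each of key_square, key_round, key_cross below 0.0015 m), for 0.1 s.
2. then the square key is pressed in, the others up (value of joint key_square above 0.0045 m and value of joint each of key_bar, key_round, key_cross below 0.0015 m), for 0.1 s.
3. all keys up, the notch points at the pointer within 0.12 rad, the blank at rest and let go (value of joint faceplate between -0.12 and 0.12 rad and velocity of joint faceplate between -0.05 and 0.05 rad/s and contact force between the fingers and turntable below 0.5 N and value of joint each of key_bar, key_square, key_round, key_cross below 0.0015 m), for 0.2 s.
4. then the round key is pressed in, the others up, the notch still at the pointer (value of joint key_round above 0.0045 m and value of joint each of key_bar, key_square, key_cross below 0.0015 m and value of joint faceplate between -0.12 and 0.12 rad), for 0.1 s.
5. then the bar-shaped key is pressed in again, the others up, the notch still at the pointer (all of step 1 and value of joint faceplate between -0.12 and 0.12 rad), for 0.1 s.
At the end, for the whole second after the job is handed in: the keys were pressed in order (at least 4.5 of 6 mm in), the blank's notch points at the pointer within 0.12 rad (7 degrees) and is at rest, and all four keys are up again (under 1.5 mm) (value of joint faceplate between -0.12 and 0.12 rad and velocity of joint faceplate between -0.05 and 0.05 rad/s and value of joint each of key_bar, key_square, key_round, key_cross below 0.0015 m); the robot touches nothing.
It fails at once if the cross-shaped key is pressed (2.5 mm or more) (value of joint key_cross above 0.0025 m).
It fails at once if two keys are pressed at once (value of joint each of key_bar, key_square above 0.0025 m or value of joint each of key_bar, key_round above 0.0025 m or value of joint each of key_square, key_round above 0.0025 m).
It fails at once if the gouge long is moved more than 30 mm (distance of gouge_long from where it was at the start of the episode above 0.03 m).
It fails at once if the gouge short is moved more than 30 mm (distance of gouge_short from where it was at the start of the episode above 0.03 m).
It fails at once if the mallet is moved more than 30 mm (distance of mallet from where it was at the start of the episode above 0.03 m).
It also fails if it takes over 69 s, if anything falls off the work surface, if the arm or the gripper's body presses on something with over 40 N, if the wrist force passes 120 N, or if a joint passes its speed limit or range.

## Working session

There is one attempt and no reset: what is moved stays moved. The work goes in short steps, Python scripts to look and compute and a tool call to move; the robot and the scene stay as the last step left them, time stands still between calls to the robot, and variables do not carry over. Pictures are saved under pics/ and viewed, and the job is handed in when it is done.

Besides the shell and the picture viewer there is one more tool, called after "Request:" as name(argument=value, ...) on one line, values as JSON. send_rows: Moves the arm, as the interface text tells. Its arguments: {"type":"object","properties":{"increments":{"type":"array"}},"required":["increments"]}

```bash
mkdir -p pics; python3 - <<'E'
from bench import robot
import cv2
o=robot.get_obs()
print({k:o[k] for k in ("time","tool_pos","ee_rot","wrist_force","width")})
for n in ("scene","top","wrist"):
    s=robot.snapshot(n); cv2.imwrite(f"pics/{n}0.png",s["image"][:,:,::-1]); print(n,s["intrinsics"].tolist(),s["world_from_camera"].round(4).tolist())
E
```

```text
{'time': 0.0, 'tool_pos': array([ 0.15389993, -0.52747597,  0.20433595]), 'ee_rot': array([-1.67041625,  1.56867698,  1.75498214]), 'wrist_force': array([0.3819687 , 0.90212511, 0.2512702 ]), 'width': 0.0941680765691811}
scene [[465.3365020055406, 0.0, 254.78982122993042], [0.0, 465.3365020055406, 194.96526635497867], [0.0, 0.0, 1.0]] [[-0.5005, 0.6709, -0.5471, 1.2644], [0.8657, 0.3902, -0.3134, 0.4013], [0.0032, -0.6305, -0.7761, 1.1403], [0.0, 0.0, 0.0, 1.0]]
top [[462.2313787416789, 0.0, 243.26991551665054], [0.0, 462.2313787416789, 192.7440848681247], [0.0, 0.0, 1.0]] [[0.0143, -0.9883, 0.1517, 0.3238], [-0.9998, -0.0121, 0.0151, -0.0118], [-0.0131, -0.1519, -0.9883, 1.5596], [0.0, 0.0, 0.0, 1.0]]
wrist [[305.53290842605946, 0.0, 257.001955540815], [0.0, 305.53290842605946, 192.81844072878314], [0.0, 0.0, 1.0]] [[0.2796, -0.9297, -0.2399, 0.2226], [-0.9601, -0.2711, -0.0686, -0.5076], [-0.0012, 0.2495, -0.9684, 0.3842], [0.0, 0.0, 0.0, 1.0]]
```

View pics/scene0.png

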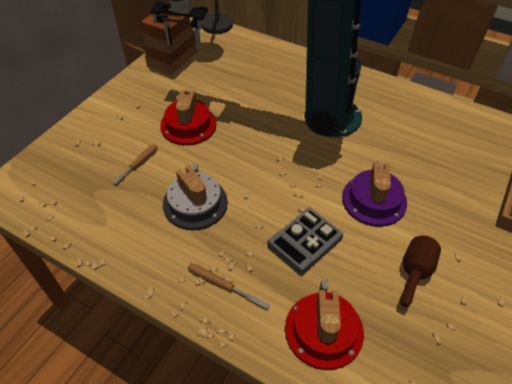

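View pics/top0.png

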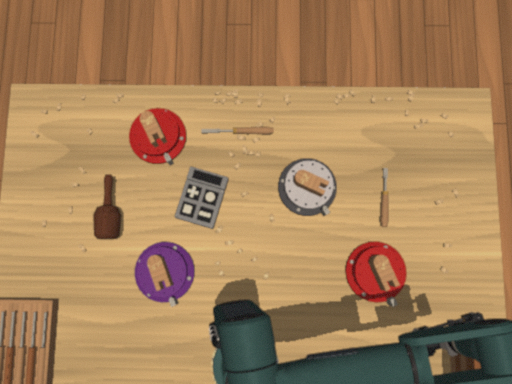

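View pics/wrist0.png

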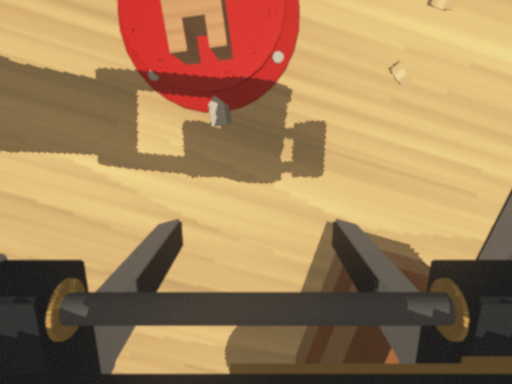

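```bash
python3 - <<'E'
import cv2, numpy as np
t=cv2.imread("pics/top0.png"); s=cv2.imread("pics/scene0.png")
a=cv2.resize(t[155:240,165:240],None,fx=6,fy=6,interpolation=cv2.INTER_CUBIC)
b=cv2.resize(t[150:225,270:345],None,fx=6,fy=6,interpolation=cv2.INTER_CUBIC)
h=max(a.shape[0],b.shape[0]); c=[cv2.copyMakeBorder(i,0,h-i.shape[0],0,0,0) for i in(a,b)]
cv2.imwrite("pics/c1.png",np.hstack(c)[:, :800] if 0 else cv2.resize(np.hstack(c),None,fx=.85,fy=.85))
a=cv2.resize(s[200:280,260:350],None,fx=4.4,fy=4.4,interpolation=cv2.INTER_CUBIC)
b=cv2.resize(s[155:235,155:235],None,fx=4.4,fy=4.4,interpolation=cv2.INTER_CUBIC)
cv2.imwrite("pics/c2.png",np.hstack([a,b]))
E
```

```text
(no output)
```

View pics/c1.png

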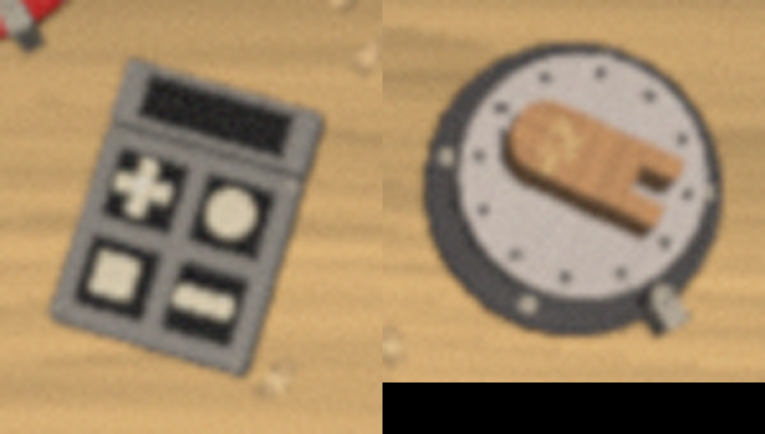

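View pics/c2.png

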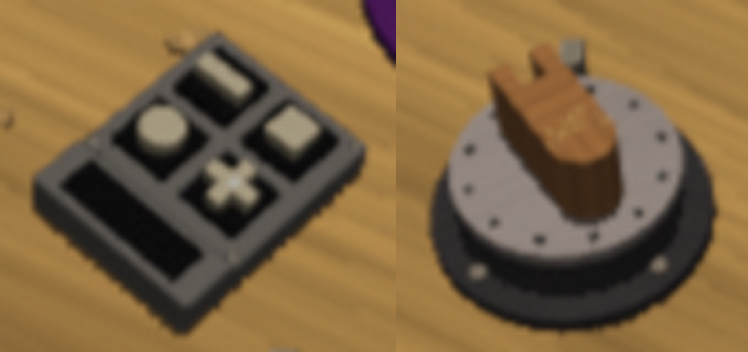

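```bash
cat > h.py <<'E'
import numpy as np
def px2w(s,u,v,z):
    K=np.array(s["intrinsics"]);T=np.array(s["world_from_camera"])
    d=T[:3,:3]@np.linalg.solve(K,[u,v,1.]);o=T[:3,3]
    return o+d*(z-o[2])/d[2]
def w2px(s,p):
    K=np.array(s["intrinsics"]);T=np.array(s["world_from_camera"])
    c=T[:3,:3].T@(np.array(p)-T[:3,3]); q=K@c; return q[:2]/q[2]
E
python3 - <<'E'
from bench import robot
from h import *
o=robot.snapshot("top"); s=robot.snapshot("scene")
def P(x,y,ox,oy,sc,z,S): return px2w(S,(x+.5)/sc+ox-.5,(y+.5)/sc+oy-.5,z)
for n,x,y in(("cross",141,187),("round",231,213),("square",114,275),("bar",203,298)): print(n,P(x,y,165,155,5.1,.05,o))
for n,x,y in(("cross",232,183),("round",162,127),("square",294,128),("bar",226,75)): print(n,P(x,y,260,200,4.4,.05,s))
for n,x,y,z in(("plate",583,177,.06),("ptr_in",660,288,.064),("ptr_out",683,325,.064),("pc1",683,162,.12),("pc2",660,212,.12)): print(n,P(x-382.5,y,270,150,5.1,z,o))
for n,x,y,z in(("plate",565,165,.06),("pc1",488,70,.12),("pc2",545,44,.12),("ptr",571,45,.064)): print(n,P(x-396,y,155,155,4.4,z,s))
E
```

```text
cross [0.55838963 0.18034466 0.05      ]
round [0.54205961 0.1214283  0.05      ]
square [0.50068599 0.19601486 0.05      ]
bar [0.48650633 0.13808885 0.05      ]
cross [0.55906442 0.18335802 0.05      ]
round [0.54270278 0.12534621 0.05      ]
square [0.50039346 0.19972232 0.05      ]
bar [0.48399852 0.14304777 0.05      ]
plate [ 0.5846683  -0.20410036  0.06      ]
ptr_in [ 0.5127404  -0.25207146  0.064     ]
ptr_out [ 0.48921529 -0.26637712  0.064     ]
pc1 [ 0.58438848 -0.25823036  0.12      ]
pc2 [ 0.55289232 -0.24365038  0.12      ]
plate [ 0.58658491 -0.20091808  0.06      ]
pc1 [ 0.58225696 -0.25927828  0.12      ]
pc2 [ 0.54359815 -0.23998887  0.12      ]
ptr [ 0.4954962  -0.25857935  0.064     ]
```

```bash
cat >> h.py <<'E'
from scipy.spatial.transform import Rotation as Ro
def tool(o): return Ro.from_euler("xyz",o["ee_rot"]).as_matrix()
def to(o,p): return (tool(o).T@(np.array(p)-o["tool_pos"])).round(4)
E
python3 - <<'E'
from bench import robot
from h import *
o=robot.get_obs(); print(tool(o).round(3)); print(to(o,[.485,.1405,.206]))
E
```

```text
[[-0.     0.28  -0.96 ]
 [ 0.001 -0.96  -0.28 ]
 [-1.    -0.001 -0.   ]]
[-5.000e-04 -5.489e-01 -5.049e-01]
```

Request:
send_rows(increments=[[-1,0,-0.022,-0.02,0],[-1,0,-0.044,-0.04,0],[-1,0,-0.066,-0.061,0],[-1,0,-0.088,-0.081,0],[-1,0,-0.11,-0.101,0]])

```text
time: 0.67
tool_pos: [0.2205, -0.3928, 0.2053]
ee_rot: [-2.163, 1.571, 1.262]
wrist_force: [-0.3, 0.9, -0.6]
width: 0.0641
```

Request:
send_rows(increments=[[-1,0,-0.022,-0.02,0],[-1,0,-0.044,-0.04,0],[-1,0,-0.066,-0.061,0],[-1,0,-0.088,-0.081,0],[-1,0,-0.11,-0.101,0]])

```text
time: 1.08
tool_pos: [0.2866, -0.2588, 0.2055]
ee_rot: [2.176, 1.57, -0.682]
wrist_force: [0.3, -0.3, 0.2]
width: 0.0307
```

Request:
send_rows(increments=[[-1,0,-0.022,-0.02,0],[-1,0,-0.044,-0.04,0],[-1,0,-0.066,-0.061,0],[-1,0,-0.088,-0.081,0],[-1,0,-0.11,-0.101,0]])

```text
time: 1.5
tool_pos: [0.3528, -0.1249, 0.2056]
ee_rot: [2.276, 1.57, -0.582]
wrist_force: [-0.3, -0.0, 0.3]
width: 0.0005
```

Request:
send_rows(increments=[[-1,0,-0.022,-0.02,0],[-1,0,-0.044,-0.04,0],[-1,0,-0.066,-0.061,0],[-1,0,-0.088,-0.081,0],[-1,0,-0.11,-0.101,0]])

```text
time: 1.92
tool_pos: [0.419, 0.0091, 0.2055]
ee_rot: [2.363, 1.57, -0.495]
wrist_force: [0.5, -0.3, 0.5]
width: 0.0005
```

```bash
python3 - <<'E'
from bench import robot
from h import *
import cv2
o=robot.get_obs(); print(o["time"],o["tool_pos"],o["width"],o["joint_positions"].round(2)); print(tool(o).round(3)); print(to(o,[.485,.1405,.1]))
s=robot.snapshot("wrist"); cv2.imwrite("pics/w1.png",s["image"][:,:,::-1])
for p in([.485,.1405,.05],[.5005,.198,.05],[.5425,.1235,.05],[.5587,.182,.05]): print(w2px(s,p))
E
```

```text
1.9167 [0.41897526 0.00906552 0.20551016] 0.0005147810956088008 [-0.11 -0.21  1.65 -0.    1.7   1.17]
[[ 0.    0.28 -0.96]
 [-0.   -0.96 -0.28]
 [-1.    0.   -0.  ]]
[ 0.1055 -0.1077 -0.1002]
[153.25711073  85.6290879 ]
[100.45945665  53.34727221]
[181.47703771  32.25105644]
[126.29788339  -3.89744421]
```

View pics/w1.png

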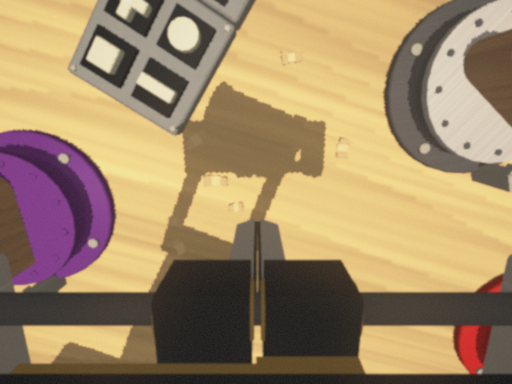

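```bash
python3 - <<'E'
from bench import robot
from h import *
import cv2
s=robot.snapshot("wrist")
im=s["image"]
m=(im.min(2)>130)&(im.max(2).astype(int)-im.min(2)<60)
n,l,st,c=cv2.connectedComponentsWithStats(m.astype(np.uint8))
for i in range(1,n):
    if st[i,4]>100: print(st[i],c[i].round(1),px2w(s,*c[i],.05).round(4))
E
```

```text
[  74    0  163  134 6113] [159.1  62.1] [0.5102 0.1448 0.05  ]
[122   0  32  22 447] [136.3   8.6] [0.5518 0.1765 0.05  ]
[206   0  48  24 457] [234.4   8.9] [0.5789 0.0839 0.05  ]
[ 431    2   81  166 7446] [471.5  97.1] [ 0.5697 -0.1759  0.05  ]
[173  20  31  34 830] [188.   36.5] [0.5419 0.122  0.05  ]
[ 92  39  33  36 722] [107.9  56.5] [0.5006 0.1959 0.05  ]
```

Request:
send_rows(increments=[[-1,0.01,-0.022,-0.02,0],[-1,0.02,-0.043,-0.04,0],[-1,0.05,-0.065,-0.06,0],[-1,0.08,-0.086,-0.08,0],[-1,0.105,-0.108,-0.1,0]])

```text
time: 2.43
tool_pos: [0.4845, 0.1393, 0.099]
ee_rot: [1.176, 1.57, -1.682]
wrist_force: [0.2, -0.4, 0.5]
width: 0.0004
```

```bash
python3 - <<'E'
from bench import robot
from h import *
import cv2
o=robot.get_obs(); print(o["time"],o["tool_pos"],o["wrist_force"]); print(to(o,[.485,.1405,.05]))
s=robot.snapshot("wrist"); cv2.imwrite("pics/w2.png",s["image"][:,:,::-1])
print(w2px(s,[.485,.1405,.05]),w2px(s,o["tool_pos"]))
im=s["image"]
m=(im.min(2)>130)&(im.max(2).astype(int)-im.min(2)<60)
n,l,st,c=cv2.connectedComponentsWithStats(m.astype(np.uint8))
for i in range(1,n):
    if st[i,4]>200: print(st[i],c[i].round(1),px2w(s,*c[i],.05).round(4))
E
```

```text
2.4333 [0.48446869 0.13928024 0.09901767] [ 0.18373781 -0.38510558  0.54609835]
[ 0.049  -0.0011 -0.0009]
[255.70286968 207.33662423] [257.13462567 231.73656617]
[ 219    0  179  123 4029] [315.4  57.8] [0.6008 0.1308 0.05  ]
[ 159   31  201  109 4337] [256.   86.1] [0.5714 0.1653 0.05  ]
[ 206   72   51   40 1130] [231.7  92.9] [0.5622 0.1806 0.05  ]
[203 216  34  19 275] [222.3 223.1] [0.4651 0.1623 0.05  ]
```

View pics/w2.png

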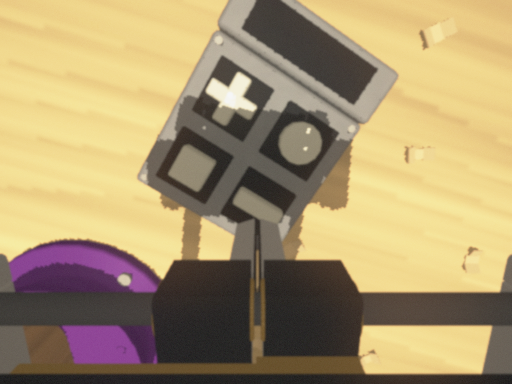

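Request:
send_rows(increments=[[-1,0.025,-0.001,-0.001,0],[-1,0.04,-0.001,-0.001,0],[-1,0.05,-0.001,-0.001,0],[-1,0.054,-0.001,-0.001,0],[-1,0.055,-0.001,-0.001,0]])

```text
time: 2.9
tool_pos: [0.4842, 0.1396, 0.0454]
ee_rot: [-0.002, 1.568, -2.861]
wrist_force: [-2.9, -0.4, 3.3]
width: 0.0003
```

Request:
send_rows(increments=[[-1,0.001,0,0,0],[-1,0.001,0,0,0],[-1,0.001,0,0,0]])

```text
time: 3.15
tool_pos: [0.4858, 0.14, 0.0458]
ee_rot: [2.684, 1.569, -0.174]
wrist_force: [-2.7, -0.7, 3.3]
width: 0.0004
```

```bash
python3 - <<'E'
from bench import robot
from h import *
import cv2
o=robot.get_obs(); print(o["time"],o["tool_pos"],o["wrist_force"])
s=robot.snapshot("wrist"); cv2.imwrite("pics/w3.png",s["image"][:,:,::-1])
E
```

```text
3.15 [0.48583059 0.13997004 0.04582869] [-2.65533067 -0.72680643  3.29837882]
```

View pics/w3.png

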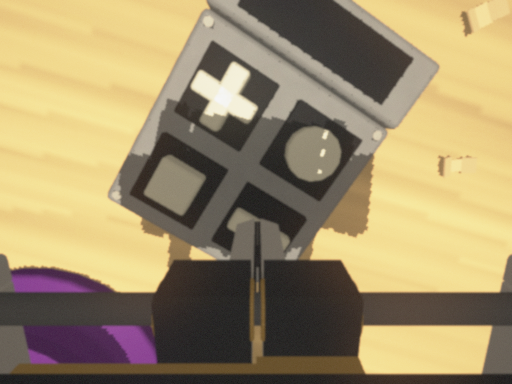

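Request:
send_rows(increments=[[-1,0.002,0,0,0],[-1,0.003,0,0,0],[-1,0.003,0,0,0],[-1,0.003,0,0,0]])

```text
time: 3.53
tool_pos: [0.4862, 0.1402, 0.0441]
ee_rot: [2.65, 1.568, -0.207]
wrist_force: [-5.0, -3.5, 12.2]
width: 0.0008
```

Request:
send_rows(increments=[[-1,-0.02,0,0,0],[-1,-0.04,0,0,0],[-1,-0.04,0,0,0],[-1,-0.04,-0.025,-0.016,0],[-1,-0.04,-0.05,-0.031,0]])

```text
time: 3.95
tool_pos: [0.5016, 0.1971, 0.0812]
ee_rot: [-3.101, 1.569, 0.322]
wrist_force: [-0.3, 0.3, 0.2]
width: 0.0003
```

Request:
send_rows(increments=[[-1,0,0,0,0],[-1,0,0,0,0]])

```text
time: 4.12
tool_pos: [0.5007, 0.198, 0.0801]
ee_rot: [0.111, 1.57, -2.744]
wrist_force: [-0.2, 0.4, -0.2]
width: 0.0004
```

```bash
python3 - <<'E'
from bench import robot
from h import *
import cv2
o=robot.get_obs(); print(o["time"],o["tool_pos"],o["wrist_force"],to(o,[.5005,.198,.05]))
s=robot.snapshot("wrist"); cv2.imwrite("pics/w4.png",s["image"][:,:,::-1])
E
```

```text
4.1167 [0.50066379 0.19798655 0.08010925] [-0.16083898  0.41559303 -0.19373123] [ 0.0301 -0.0001  0.0001]
```

View pics/w4.png

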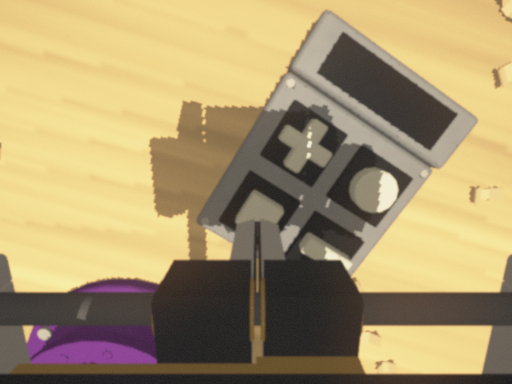

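Request:
send_rows(increments=[[-1,0.02,0,0,0],[-1,0.03,0,0,0],[-1,0.036,0,0,0],[-1,0.039,0,0,0],[-1,0.039,0,0,0]])

```text
time: 4.58
tool_pos: [0.4999, 0.196, 0.0441]
ee_rot: [0.254, 1.568, -2.605]
wrist_force: [-5.4, -1.2, 10.7]
width: 0.0007
```

Request:
send_rows(increments=[[-1,0,0,0,0],[-1,0,0,0,0]])

```text
time: 4.75
tool_pos: [0.4999, 0.196, 0.0441]
ee_rot: [0.317, 1.569, -2.541]
wrist_force: [-5.9, -1.8, 10.3]
width: 0.0005
```

Request:
send_rows(increments=[[-1,-0.035,0,0,0],[-1,-0.07,0,0,0],[-1,-0.1,0,0,0],[-1,-0.13,0,0,0],[-1,-0.16,0,0,0]])

```text
time: 5.17
tool_pos: [0.5004, 0.1963, 0.2036]
ee_rot: [0.435, 1.57, -2.424]
wrist_force: [0.3, -0.5, -0.0]
width: 0.0004
```

Request:
send_rows(increments=[[1,0,0.035,0.02,0],[1,0,0.07,0.04,0],[1,0,0.105,0.06,0],[1,0,0.14,0.08,0],[1,0,0.175,0.1,0]])

```text
time: 5.58
tool_pos: [0.4526, -0.0008, 0.2022]
ee_rot: [0.818, 1.57, -2.04]
wrist_force: [0.7, -0.3, -0.2]
width: 0.0303
```

Request:
send_rows(increments=[[1,0,0.035,0,0],[1,0,0.07,0,0],[1,0,0.105,0,0],[1,0,0.14,0,0],[1,0,0.175,0,0]])

```text
time: 6.0
tool_pos: [0.5023, -0.1691, 0.2022]
ee_rot: [-0.436, 1.57, 2.988]
wrist_force: [0.1, -0.4, 0.6]
width: 0.0635
```

Request:
send_rows(increments=[[1,0,0.015,0,-0.12],[1,0,0.03,0,-0.24],[1,0,0.045,0,-0.36],[1,0,0.058,0,-0.48],[1,0,0.058,0,-0.6]])

```text
time: 6.42
tool_pos: [0.5186, -0.2253, 0.2014]
ee_rot: [-0.54, 1.569, -2.796]
wrist_force: [-0.1, 0.1, -1.0]
width: 0.0932
```

Request:
send_rows(increments=[[1,0,0,0,-0.12],[1,0,0,0,-0.24],[1,0,0,0,-0.24]])

```text
time: 6.67
tool_pos: [0.5184, -0.2231, 0.2019]
ee_rot: [-1.438, 1.57, 2.828]
wrist_force: [-0.2, 0.3, -0.2]
width: 0.0937
```

```bash
python3 - <<'E'
from bench import robot
from h import *
import cv2
o=robot.get_obs(); print(o["time"],o["tool_pos"],o["wrist_force"],to(o,[.5855,-.2025,.2]),o["joint_positions"].round(2));print(tool(o).round(3))
for n in("wrist","top","scene"):
    s=robot.snapshot(n); cv2.imwrite(f"pics/{n}5.png",s["image"][:,:,::-1])
    np.savez(f"cam_{n}5.npz",intrinsics=s["intrinsics"],world_from_camera=s["world_from_camera"])
E
```

```text
6.6667 [ 0.51839221 -0.22309661  0.20190127] [-0.15021951  0.26262041 -0.21262735] [ 0.0018  0.0517 -0.0475] [-0.51  0.12  1.34 -0.    1.68 -0.06]
[[-0.001  0.902 -0.432]
 [ 0.    -0.432 -0.902]
 [-1.    -0.001  0.   ]]
```

View pics/wrist5.png

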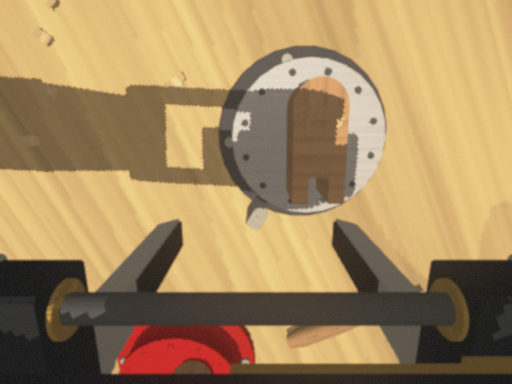

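```bash
python3 - <<'E'
import cv2
a=cv2.imread("pics/wrist5.png")[40:235,215:395]
cv2.imwrite("pics/c5.png",cv2.resize(cv2.convertScaleAbs(a,alpha=1.4,beta=15),None,fx=3,fy=3,interpolation=cv2.INTER_CUBIC))
E
```

```text
(no output)
```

View pics/c5.png

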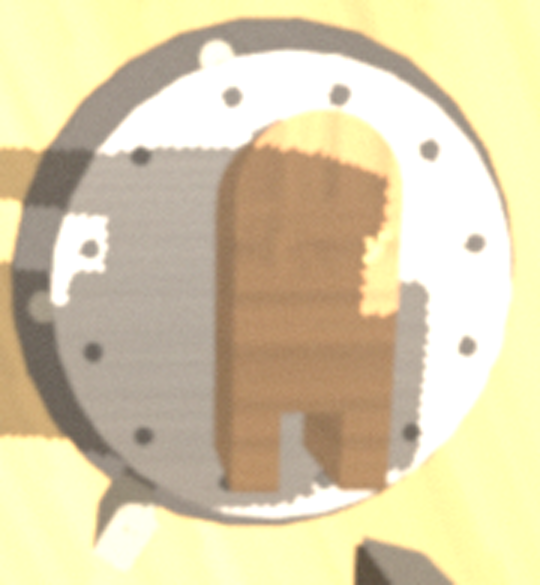

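```bash
python3 - <<'E'
from h import *
s=dict(np.load("cam_wrist5.npz"))
P=lambda x,y,z:px2w(s,(x+.5)/3+215-.5,(y+.5)/3+40-.5,z)
c=P((53+512)/2,(50+521)/2,.06); print("plate",c, np.linalg.norm(P(53,285,.06)-P(512,285,.06)))
a=P(230,489,.12);b=P(387,487,.12); m=(a+b)/2; print(a,b,np.linalg.norm(a-b),m)
d=(b-a); print("notch dir from face",np.degrees(np.arctan2(d[1],d[0]))-90, np.degrees(np.arctan2(d[1],d[0]))+90)
top=P(327,110,.12);print("len",np.linalg.norm(top-m),np.degrees(np.arctan2(*(m-top)[1::-1])), "axis",m+(top-m)*52/107)
for q in((108,558),(125,530),(143,503)):
    p=P(*q,.064); v=p-c; print(p,np.linalg.norm(v),np.degrees(np.arctan2(v[1],v[0])))
E
python3 - <<'E'
import cv2
a=cv2.imread("pics/top5.png")[150:225,270:345]
cv2.imwrite("pics/c6.png",cv2.resize(a,None,fx=7,fy=7,interpolation=cv2.INTER_CUBIC))
E
```

```text
plate [ 0.58814873 -0.20003972  0.06      ] 0.15845445825495277
[ 0.54337167 -0.24027215  0.12      ] [ 0.58567003 -0.25982123  0.12      ] 0.046597397333551845 [ 0.56452085 -0.25004669  0.12      ]
notch dir from face -114.80501582701339 65.19498417298661
len 0.10557479534950237 -115.45045068897124 axis [ 0.58656919 -0.20371832  0.12      ]
[ 0.49087081 -0.26266289  0.064     ] 0.11576119786485298 -147.22837974579892
[ 0.50121168 -0.25557041  0.064     ] 0.1032361738022823 -147.43175862744738
[ 0.51155149 -0.24909014  0.064     ] 0.0910443830040923 -147.36580236019194
```

Request:
send_rows(increments=[[1,0,0.025,-0.024,0],[1,0,0.053,-0.049,0],[1,0,0.053,-0.049,0],[1,0.02,0.053,-0.049,0],[1,0.04,0.053,-0.049,0]])

```text
time: 7.23
tool_pos: [0.5892, -0.2015, 0.1633]
ee_rot: [1.473, 1.568, -0.546]
wrist_force: [-1.1, -0.5, -0.0]
width: 0.0943
```

```bash
python3 - <<'E'
from bench import robot
from h import *
import cv2
o=robot.get_obs(); print(o["time"],o["tool_pos"],o["wrist_force"],to(o,[.587,-.202,.085]))
s=robot.snapshot("wrist"); cv2.imwrite("pics/w7.png",s["image"][:,:,::-1])
E
```

```text
7.2333 [ 0.58918587 -0.20146818  0.16327969] [-1.08812765 -0.52415442 -0.01417381] [ 0.0783 -0.002   0.0014]
```

View pics/w7.png

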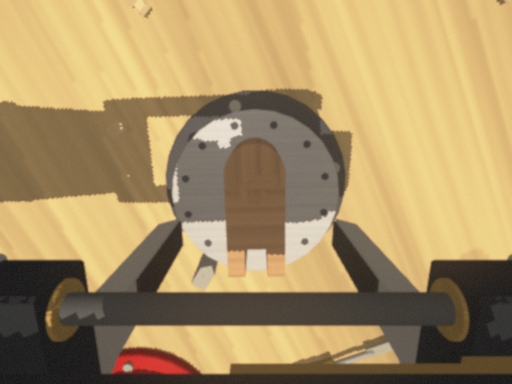

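Request:
send_rows(increments=[[1,0.03,-0.001,0,0],[1,0.055,-0.001,0,0],[1,0.07,-0.001,0,0],[1,0.077,-0.001,0,0],[1,0.077,-0.001,0,0]])

```text
time: 7.7
tool_pos: [0.5856, -0.2005, 0.0835]
ee_rot: [-1.49, 1.567, 2.774]
wrist_force: [1.1, 0.2, -0.5]
width: 0.094
```

Request:
send_rows(increments=[[-0.05,0,0,0,0],[-0.05,0,0,0,0],[-0.05,0,0,0,0],[-0.05,0,0,0,0],[-0.05,0,0,0,0]])

```text
time: 8.12
tool_pos: [0.5877, -0.2011, 0.0866]
ee_rot: [1.552, 1.569, -0.466]
wrist_force: [0.6, 0.3, -0.2]
width: 0.0641
```

Request:
send_rows(increments=[[-0.05,0,0,0,0],[-0.05,0,0,0,0],[-0.05,0,0,0,0]])

```text
time: 8.37
tool_pos: [0.5877, -0.2011, 0.0856]
ee_rot: [1.548, 1.569, -0.47]
wrist_force: [1.1, 0.5, 1.9]
width: 0.0458
```

Request:
send_rows(increments=[[-0.3,0,0,0,0],[-0.3,0,0,0,0.08],[-0.3,0,0,0,0.16],[-0.3,0,0,0,0.24],[-0.3,0,0,0,0.32]])

```text
time: 8.78
tool_pos: [0.5884, -0.2016, 0.0856]
ee_rot: [1.886, 1.568, -0.456]
wrist_force: [4.9, -2.3, -2.0]
width: 0.0459
```

Request:
send_rows(increments=[[-0.3,0,0,0,0.08],[-0.3,0,0,0,0.15],[-0.3,0,0,0,0.2],[-0.3,0,0,0,0.23],[-0.3,0,0,0,0.23]])

```text
time: 9.2
tool_pos: [0.5888, -0.2021, 0.0856]
ee_rot: [2.082, 1.567, -0.487]
wrist_force: [5.2, -3.8, -2.5]
width: 0.0457
```

```bash
python3 - <<'E'
from bench import robot
from h import *
import cv2
o=robot.get_obs(); print(o["time"],o["tool_pos"],o["wrist_force"],o["width"]);t=tool(o);print(np.degrees(np.arctan2(t[1,1],t[0,1])))
s=robot.snapshot("wrist"); cv2.imwrite("pics/w8.png",s["image"][:,:,::-1])
E
```

```text
9.2 [ 0.58877238 -0.20213199  0.08559591] [ 5.15100737 -3.8022163  -2.45380845] 0.045677321085641195
-57.22260615329525
```

View pics/w8.png

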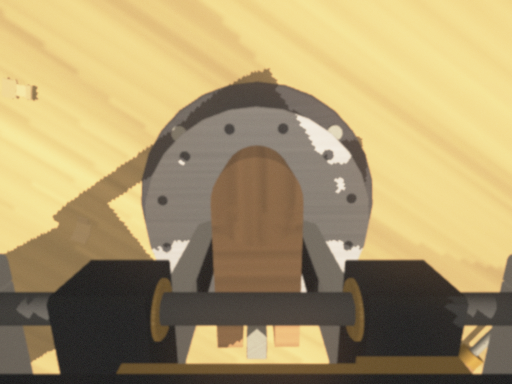

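Request:
send_rows(increments=[[0.9,0,0,0,0],[0.9,0,0,0,0],[0.9,0,0,0,0],[0.9,0,0,0,0],[0.9,0,0,0,0]])

```text
time: 9.67
tool_pos: [0.5869, -0.2007, 0.0854]
ee_rot: [-0.889, 1.57, 2.827]
wrist_force: [-0.3, -0.2, 0.6]
width: 0.0756
```

Request:
send_rows(increments=[[0.9,0,0,0,0],[0.9,-0.03,0,0,0],[0.9,-0.06,0,0,0],[0.9,-0.09,0,0,0],[0.9,-0.12,0,0,0]])

```text
time: 10.08
tool_pos: [0.5868, -0.2007, 0.2067]
ee_rot: [-0.906, 1.57, 2.81]
wrist_force: [-0.6, 0.1, -0.0]
width: 0.0897
```

```bash
python3 - <<'E'
from bench import robot
from h import *
import cv2
o=robot.get_obs(); print(o["time"],o["tool_pos"],o["wrist_force"],o["width"],to(o,[.46,0,.2]));t=tool(o);print(np.degrees(np.arctan2(t[1,1],t[0,1])),o["joint_positions"])
s=robot.snapshot("wrist"); cv2.imwrite("pics/w9.png",s["image"][:,:,::-1])
E
```

```text
10.0833 [ 0.5868402  -0.20065305  0.20669079] [-0.62633466  0.1182951  -0.02161858] 0.08974089652374788 [ 0.0068 -0.2374 -0.0024]
-57.118216429870145 [-4.20824659e-01  2.44900093e-01  1.18767580e+00 -4.18196652e-05
  1.70948122e+00  5.76070456e-01]
```

View pics/w9.png

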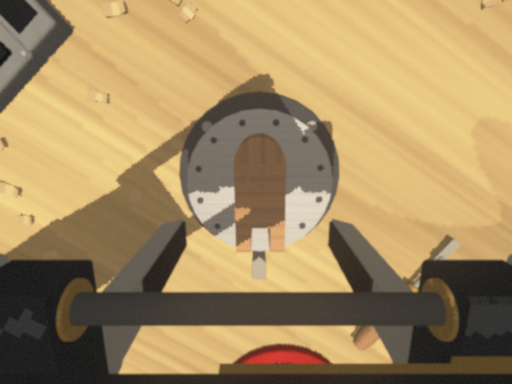

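Request:
send_rows(increments=[[-1,0,-0.03,-0.014,0],[-1,0,-0.06,-0.028,0],[-1,0,-0.09,-0.042,0],[-1,0,-0.12,-0.056,0],[-1,0,-0.15,-0.07,0]])

```text
time: 10.55
tool_pos: [0.564, -0.0355, 0.2052]
ee_rot: [2.527, 1.571, -0.041]
wrist_force: [-0.7, -0.1, 0.8]
width: 0.0593
```

Request:
send_rows(increments=[[-1,0,-0.03,-0.014,0],[-1,0,-0.06,-0.028,0],[-1,0,-0.09,-0.042,0],[-1,0,-0.12,-0.056,0],[-1,0,-0.146,-0.069,0]])

```text
time: 10.97
tool_pos: [0.5424, 0.1252, 0.2053]
ee_rot: [-2.325, 1.57, 1.391]
wrist_force: [-0.4, -0.5, -0.8]
width: 0.0262
```

Request:
send_rows(increments=[[-1,0.03,0,0,0],[-1,0.06,0,0,0],[-1,0.09,0,0,0],[-1,0.12,0,0,0],[-1,0.12,0,0,0]])

```text
time: 11.38
tool_pos: [0.538, 0.1227, 0.0779]
ee_rot: [-0.44, 1.557, -3.007]
wrist_force: [-0.7, -0.4, -0.7]
width: 0.0002
```

```bash
python3 - <<'E'
from bench import robot
from h import *
import cv2
o=robot.get_obs(); print(o["time"],o["tool_pos"],o["wrist_force"],o["width"],to(o,[.5425,.1235,.05]))
s=robot.snapshot("wrist"); cv2.imwrite("pics/w10.png",s["image"][:,:,::-1])
E
```

```text
11.3833 [0.53798496 0.12272327 0.0779219 ] [-0.70018566 -0.4181492  -0.71283717] 0.0002320278066640648 [ 0.0279  0.002  -0.0046]
```

View pics/w10.png

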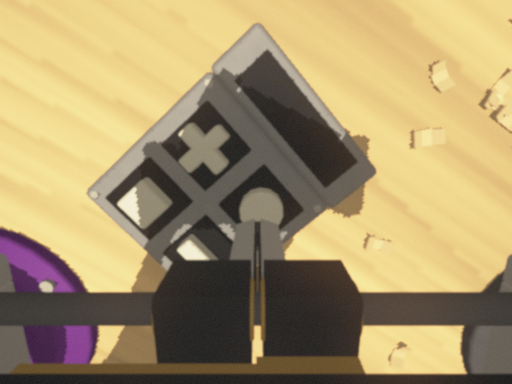

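Request:
send_rows(increments=[[-1,0,0,0,0],[-1,0,0,0,0],[-1,0,0,0,0]])

```text
time: 11.68
tool_pos: [0.5451, 0.1233, 0.0884]
ee_rot: [2.671, 1.566, 0.103]
wrist_force: [-1.1, -1.0, 0.1]
width: 0.0006
```

Request:
send_rows(increments=[[-1,0.01,0,0,0],[-1,0.02,0,0,0],[-1,0.03,0,0,0],[-1,0.038,0,0,0],[-1,0.044,0,0,0]])

```text
time: 12.1
tool_pos: [0.543, 0.1231, 0.0435]
ee_rot: [-0.254, 1.57, -2.821]
wrist_force: [-12.9, -2.1, 36.8]
width: 0.0004
```

Request:
send_rows(increments=[[-1,0.002,0,0,0],[-1,0.002,0,0,0],[-1,0.002,0,0,0]])

```text
time: 12.35
tool_pos: [0.543, 0.1231, 0.0438]
ee_rot: [1.39, 1.57, -1.178]
wrist_force: [-8.6, -1.0, 21.8]
width: 0.0005
```

Request:
send_rows(increments=[[-1,-0.02,0,0,0],[-1,-0.04,0,0,0],[-1,-0.04,0,0,0],[-1,-0.04,-0.023,0.02,0],[-1,-0.04,-0.046,0.039,0]])

```text
time: 12.77
tool_pos: [0.4851, 0.1403, 0.0778]
ee_rot: [-0.364, 1.569, -2.934]
wrist_force: [0.3, -0.4, -0.6]
width: 0.0005
```

Request:
send_rows(increments=[[-1,0,0,0,0],[-1,0,0,0,0],[-1,0,0,0,0]])

```text
time: 13.02
tool_pos: [0.4856, 0.1405, 0.0786]
ee_rot: [0.485, 1.57, -2.082]
wrist_force: [0.4, -0.4, -0.1]
width: 0.0004
```

```bash
python3 - <<'E'
from bench import robot
from h import *
import cv2
o=robot.get_obs(); print(o["time"],o["tool_pos"],o["wrist_force"],o["width"],to(o,[.485,.1405,.05]))
s=robot.snapshot("wrist"); cv2.imwrite("pics/w11.png",s["image"][:,:,::-1])
E
```

```text
13.0167 [0.48563052 0.14050607 0.07856458] [ 0.42199424 -0.44714233 -0.07702004] 0.00041955184075056953 [ 0.0286 -0.0003  0.0005]
```

View pics/w11.png

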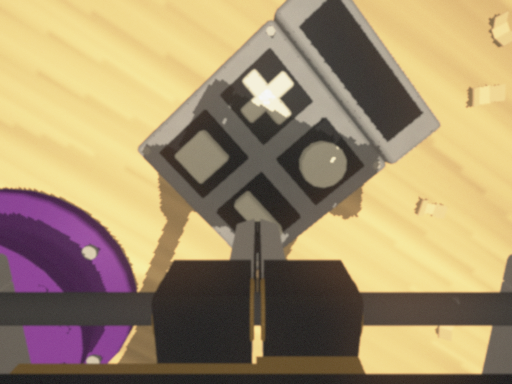

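Request:
send_rows(increments=[[-1,0.02,0,0,0],[-1,0.03,0,0,0],[-1,0.035,0,0,0],[-1,0.038,0,0,0],[-1,0.038,0,0,0]])

```text
time: 13.48
tool_pos: [0.4861, 0.1403, 0.0441]
ee_rot: [0.69, 1.57, -1.878]
wrist_force: [-5.8, -1.1, 12.9]
width: 0.0002
```

Request:
send_rows(increments=[[-1,0,0,0,0],[-1,0,0,0,0],[-1,0,0,0,0]])

```text
time: 13.73
tool_pos: [0.4861, 0.1402, 0.0441]
ee_rot: [1.545, 1.57, -1.023]
wrist_force: [-5.8, -1.1, 13.3]
width: 0.0006
```

Request:
send_rows(increments=[[-1,-0.03,0,0,0],[-1,-0.06,0,0,0],[-1,-0.09,0,0,0],[-1,-0.12,0,0,0],[-1,-0.15,0,0,0]])

```text
time: 14.15
tool_pos: [0.4856, 0.1404, 0.1925]
ee_rot: [-0.219, 1.57, -2.788]
wrist_force: [0.4, 0.0, -0.1]
width: 0.0005
```

Request:
send_rows(increments=[[-1,0,0.02,0.02,0],[-1,0,0.04,0.04,0],[-1,0,0.06,0.06,0],[-1,0,0.06,0.06,0],[-1,0,0.06,0.06,0]])

```text
time: 14.57
tool_pos: [0.4679, 0.0566, 0.1914]
ee_rot: [-1.527, 1.571, 2.185]
wrist_force: [-0.3, 0.7, 0.3]
width: 0.0006
```

```bash
python3 - <<'E'
from bench import robot
from h import *
import cv2
o=robot.get_obs(); print(o["time"],o["tool_pos"],o["wrist_force"])
ims=[robot.snapshot(n)["image"][:,:,::-1] for n in("top","scene")]
t,s=ims
f=lambda a:cv2.resize(a,(380,290),interpolation=cv2.INTER_CUBIC)
cv2.imwrite("pics/end.png",np.vstack([np.hstack([f(t[140:240,160:290]),f(t[145:245,250:380])]),np.hstack([f(s[190:290,240:370]),f(s[140:240,140:270])])]))
E
```

```text
14.5667 [0.4678672  0.05661551 0.19137471] [-0.331794    0.70077538  0.29403828]
```

View pics/end.png

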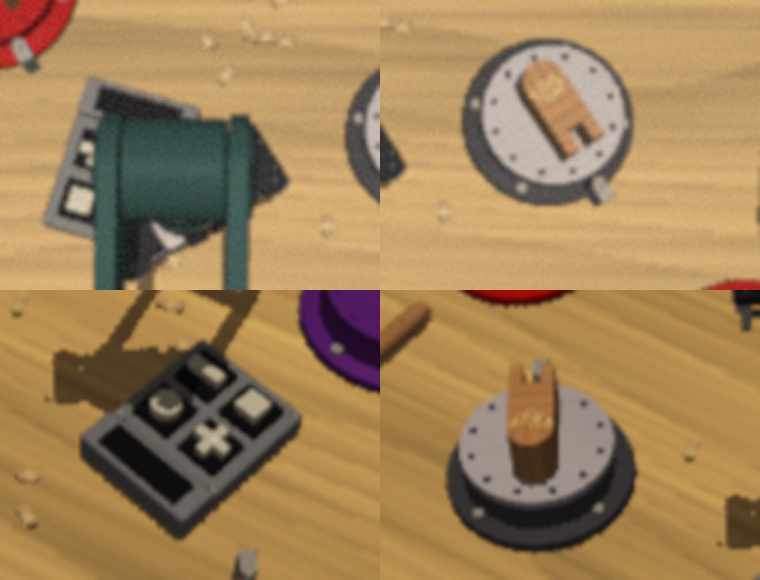

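The notch points at the pointer, the keys look up, and the arm is clear of everything.

```bash
python3 -c "
from bench import robot
print(robot.close_job())"
```

```text
the job is handed in; nothing more can be done
None
```

I pressed the bar key and then the square key. I then turned the blank about 0.55 rad clockwise until its notch faced the pointer and let go. Last came the round key and the bar key again. The job was handed in at about 14.6 s of the 69 s allowed.

- **Key presses:** the tool ended at about 44 mm each time, which is the height for a fully pressed key. The push force was 10 to 37 N against the 4 N spring, so every key bottomed out. My first push on the bar key stopped at about 4.5 mm in, so I pushed further before letting go. The round key took the hardest push, peaking at 36.8 N when the arm arrived and settling at 22 N.
- **Blank:** the wrist picture after letting go showed the pointer centred in the notch to within about 2 pixels. The top and scene pictures at the end show the same.
- **Final state:** the force on the wrist was near zero and the arm was clear of everything. In the last scene picture all four keys look up. The arm hid some of the keys in the top picture, so I checked that by eye from one camera only.
- **Gouges and mallet:** I never moved near them, but I did not measure their positions again at the end.

No check failed, and the hand-in gives no verdict.

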